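Gauge the depth of a slanted sensor pocket

TASK

Measure how deep the slanted sensor pocket of the clamped pipe piece is. First zero the depth gauge by pushing its sliding stop down the rod onto the wooden block that it stands in; then take the gauge out by its head, lower the rod into the pocket and press on gently, beyond the point where the stop meets the face and starts to drag, until the rod is firmly on the closed end (which is thin: never drop or ram the rod on it). Leave the gauge standing by itself in the pocket with its stop on the face, ready to be read, without disturbing the other things on the desk.

Things in the scene. Friction and masses are not known exactly. Their poses are not given: they have to be found in the camera images.
- spool: stainless pipe piece, 76 mm diameter and 180 mm long with flanged ends of 91 mm, strapped on two black saddles on a 190 x 110 mm aluminium plate; fixed to the desk. Origin: centre of the underside of the plate; x runs along the pipe, z up; the pipe's axis is 60 mm above the desk, its top 98 mm. The pocket leans towards -x of this frame.
- pocket: the sensor pocket in the pipe: a plain round steel boss of 34 mm diameter with a flat face, leaning 30 degrees from vertical, and a blind bore of 13 mm diameter with a mouth countersunk to 20 mm over the first 4 mm. Origin: centre of the mouth, in the plane of the face, 115 mm above the desk; z points out of the bore along its axis, x-z is the plane it leans in. The bore is between 62 and 80 mm deep from the face; how deep exactly is not known and is to be found by touch.
- pocket_end: the closed end of the pocket's tube, inside the pipe. Origin: on the bore's axis 100 mm below the mouth, always; it does not tell the depth. The floor of the bore belongs to it.
- stand: fixed wooden block 66 x 66 x 63 mm, the gauge's setting block: the gauge stands upright in a 12 mm wide, 55 mm deep blind hole at its centre (a loose fit, so the gauge leans by up to 3 degrees). Origin: centre of the underside; its top face is 63 mm above it.
- gauge: depth gauge, about 0.19 kg with its stop: a graduated steel rod of 10 mm diameter with a rounded end, a ribbed grip head of 16 mm diameter on its last 28 mm, and a sliding stop between; 135 mm long in all. Origin: the rod's lower end; z points along the rod towards the head.
- gauge_head (a point): middle of the grip head, on the rod's axis, 121 mm from the rod's lower end.
- stop_foot (a point): centre of the underside of the gauge's stop, an aluminium collar 20 mm high that slides on the rod: a 28 mm flange on its lowest 5 mm, above it a 22 mm body. It starts with its underside 70 to 85 mm from the rod's lower end (15 to 30 mm above the block), can be slid from 50 to 87 mm, is 55 mm from it when zeroed on the block, and stays where it is left: it drags on the rod with about 3 N, more than the gauge's weight. Axes as the gauge's.
- loupe: black eyepiece magnifier, 33 mm across, 24 mm high, bystander. Origin: underside.
- screwdriver: red screwdriver lying flat, 144 mm, bystander. Origin: underside, middle.
- tape_roll: roll of tape lying flat, 62 mm across, 19 mm high, bystander. Origin: underside.
- sample_jar_3: sample jar with a black cap, 58 mm across, 82 mm high, bystander. Origin: underside.
- mug: stoneware mug, 96 mm high, bystander. Origin: underside.
- notepad: blue notepad 152 x 106 x 12 mm with a pen on it, bystander. Origin: underside.

How it is judged:
By the outcome, as a careful person would: the job done as asked, in the order asked, and still so for the second after the job is handed in, with the robot touching nothing.
It also fails if it takes over 58 s, if anything falls off the work surface, if the arm or the gripper's body presses on something with over 40 N, if the wrist force passes 120 N, or if a joint passes its speed limit or range.

ROBOT

A 6-joint arm with a two-finger parallel gripper is mounted at the origin on a cart in front of the work surface, level with it; the furniture and walls round the work are solid. World frame = base frame: x ahead of the robot, y to its left, z up, the work surface at z = 0. Lengths are in m, angles in rad, forces in N, time in s.
With the tool pointing down it reaches from about 0.35 to 0.85 m from the base axis. Payload 8.1 kg.
Tool frame: the origin (TCP) lies between the finger pads; the fingertips stand 11 mm ahead of it and the grasp point (between the pads) lies 8 mm behind it (robot.tips_ahead is the distance from the TCP to the fingertips, in m); z points along the fingers, y is the line along which they close (so a half turn about z gives the same grasp; the last joint's range is limited). The gripper opens to 93 mm and grips with 3 to 60 N. Pads are 15 mm wide; open, the fingers measure 128 mm over their backs; the gripper's body (75 mm by 188 mm) begins 65 mm behind the grasp point.
Start: joints at [1.109, 0.13, 1.488, -0, 1.523, -0.085], TCP at [0.221, 0.558, 0.23] pointing down, gripper open.
Joint ranges: [-2.96, 2.96], [-0.89, 2.26], [0.02, 2.5], [-1.34, 4.48], [0, 2.73], [-2.66, 2.66]. Speed limits (rad/s): [2.39, 2.39, 2.79, 3.14, 3.14, 3.14].

INTERFACE

Orientations are given as a rotation vector (axis times angle).
In Python, from plant import robot gives the robot as it stands. The module is installed in compiled form; this text tells all that it offers.
- The arm moves only by the tool move_arm, never from a script. Its argument "deltas" is one flat list of numbers, 7 for each row, row after row: the shift along the tool's x, y, z in m, then the turn, a rotation vector about the tool's x, y, z in rad, then the opening, from 0 (shut) to 1 (fully open). A call has 1 to 12 rows; each row is the pose to reach, as a shift and turn from the pose commanded when the call began, along the tool's axes at that moment; what a row does not reach only later rows make up. A row lasts 1/8 s, in which the tool goes at most 62.5 mm and 10.7 degrees, less where a joint would pass 70% of its speed; a pose out of reach is approached as far as the arm can. A call with a gripper value outside its range is refused whole. The fingers move at their own pace and stop on an object; "squeeze" is the grip in N (left out, the last holds). Time passes only in rows, so rows that repeat a pose let the fingers close. It gives the time, the measured TCP pose, the force, the opening and the grip force at its end, in the units of the state.
- robot.read_state(): the state, without advancing time (a new reading comes with each control period).
- robot.read_camera(name): name is "side" or "top"; returns (picture, depth): 420x560x3 uint8, red, green, blue; 420x560 float32, m along the optical axis (not along the pixel's ray), 0 where there is no reading.
- robot.camera_model(name): a dict with "K" (3x3 intrinsics, pixels), "R" (3x3) and "t" (3): a world point X has camera coordinates R X + t. Camera axes: x right, y down, z forward; pixel columns grow to the right and rows downward; lengths in m; the calibration is good to about 2 mm. A picture is of the moment at which its call begins. camera_model takes no time and is no camera call.
- robot.close_job(): hands the job in; it is judged then, once.
Trained networks look in the newest picture that a camera, given by its name, has taken for a name from the list of things; names that differ only in an ending like _2 or _b are one class to them, and where a whole thing is asked for, a point or a joint stands for the part that bears it (a point fixed in the world has none). Each returns a list of dicts, best first, with "confidence" (0 to 1); they miss things now and then, are a little off and sometimes report something else, mostly with a low value. They report only what shows in the picture. A call takes as long as a camera call.
- robot.recognise(camera, label): "uv" ([column, row] in pixels, amid what is visible of it).
The state is a dict: "t": time; "q": joint angles; "dq": joint speeds; "joint_torque": joint torques, N m; "tool_pos": TCP position; "orientation": TCP orientation; "force": force on the tool from outside, world axes, zero at the start; "wrist_torque": the same for the moment, N m; "opening": finger opening in m; "gripper_force": force on a finger pad.
Only numpy, scipy, OpenCV 4.12 (cv2) and the standard library are available. Lean on these libraries where they do the work, as an engineer would, in place of code of your own. Each camera call takes 0.05 s, during which the arm holds its last target. There are 200 camera calls.

## Working session

There is one attempt and no reset: what is moved stays moved. The work goes in short steps, Python scripts to look and compute and a tool call to move; the robot and the scene stay as the last step left them, time stands still between calls to the robot, and variables do not carry over. Pictures are saved under pics/ and viewed, at most 10 in all, crops included, and the job is handed in when it is done.

Besides the shell and the picture viewer there is one more tool, called after "Emit:" as a command line: name --argument value ..., lists and objects as JSON in quotes. move_arm: Moves the arm, as the interface text tells. Its arguments: {"type":"object","properties":{"deltas":{"type":"array","items":{"type":"number"}},"squeeze":{"type":"number"}},"required":["deltas"]}

```bash
mkdir -p pics
cat > h.py <<'E'
import numpy as np, cv2
from plant import robot
from scipy.spatial.transform import Rotation as Rn
def snap(c,fn=None):
    im,d=robot.read_camera(c); 
    if fn: cv2.imwrite('pics/'+fn,im[:,:,::-1])
    return im,d
def cloud(c,d):
    m=robot.camera_model(c);K=m['K'];v,u=np.mgrid[0:420,0:560]
    P=np.stack([(u-K[0,2])/K[0,0]*d,(v-K[1,2])/K[1,1]*d,d],-1)
    W=(P-m['t'])@m['R']; W[d<=0]=np.nan
    return W
def proj(c,X):
    m=robot.camera_model(c);p=m['K']@(m['R']@np.asarray(X)+m['t']);return p[:2]/p[2]
E
python3 - <<'E'
from h import *
for c in ['side','top']:
    im,d=snap(c,c+'0.png');W=cloud(c,d);np.savez(f'{c}0.npz',im=im,d=d,W=W)
    m=robot.camera_model(c);print(c,'cam',-(m['R'].T@m['t']).round(3),m['R'][2].round(3),m['K'][0,0])
    for l in ['spool','pocket','stand','gauge','gauge_head','stop_foot']:
        for r in robot.recognise(c,l)[:2]:
            u,v=np.round(r['uv']).astype(int);print(l,r['confidence'],u,v,W[v,u].round(4))
s=robot.read_state();print(s)
E
```

```text
side cam [-0.095 -0.391  1.459] [ 0.389  0.264 -0.883] 530.0782672220557
spool 0.81 308 250 [ 0.4281 -0.1235  0.1151]
pocket 0.45 308 250 [ 0.4281 -0.1235  0.1151]
stand 0.87 240 164 [0.5659 0.2185 0.0696]
stand 0.5 314 187 [0.6628 0.003  0.0048]
gauge 0.39 237 147 [0.5868 0.2419 0.1177]
gauge_head 0.48 239 147 [0.5876 0.2345 0.1229]
stop_foot 0.48 236 152 [0.5775 0.2399 0.1036]
top cam [0.304 0.023 1.353] [ 0.174  0.01  -0.985] 383.2766449162023
spool 0.63 320 232 [ 0.4555 -0.1021  0.0937]
pocket 0.49 331 233 [ 0.4484 -0.1352  0.1169]
stand 0.75 222 202 [0.5721 0.2266 0.0643]
gauge_head 0.45 213 196 [0.5946 0.2581 0.0623]
{'t': 0.7, 'q': array([ 1.10861779e+00,  1.30345144e-01,  1.48816818e+00,  3.95423161e-06,
        1.52297452e+00, -8.54479052e-02]), 'dq': array([-3.07263270e-03,  8.66031951e-04,  2.43040552e-03, -9.81823732e-07,
       -7.35089287e-05, -5.19226801e-04]), 'joint_torque': array([ 1.07202461e-04, -5.59611368e+01, -4.91938484e+01,  7.67560978e-02,
        2.31951219e-02,  3.11762528e-05]), 'tool_pos': array([0.2207488 , 0.55795129, 0.22968551]), 'orientation': array([5.88269527e-01, 3.08599889e+00, 1.60172338e-04]), 'force': array([-0.97832698,  0.52281038,  1.08626097]), 'wrist_torque': array([ 0.0064817 , -0.02522685, -0.01060096]), 'gripper_force': 0.0, 'opening': 0.09291544733446903}
```

Run:
```python
import cv2,numpy as np
a=cv2.imread('pics/side0.png')[90:340,150:450];b=cv2.imread('pics/top0.png')
cv2.imwrite('pics/sc.png',cv2.resize(a,None,fx=2.4,fy=2.4,interpolation=2))
```

```text
(no output)
```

View pics/sc.png

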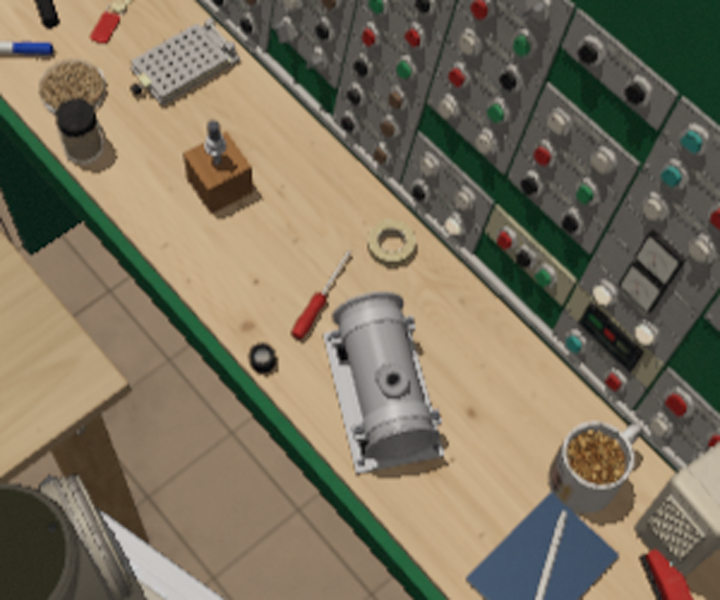

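View pics/top0.png

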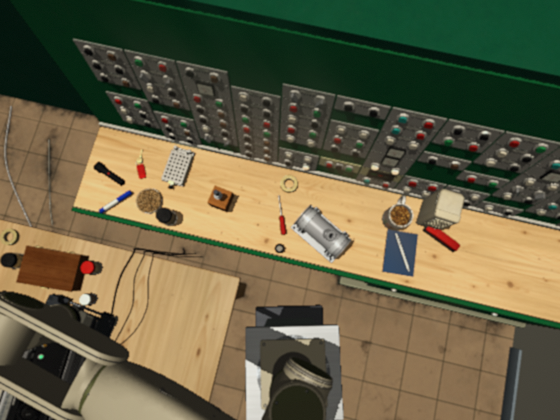

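The side crop shows the gauge standing in the wooden block at about px (239,148). The pipe is at about (308,250), with the bore mouth near (313,248) and the loupe and screwdriver beside it. Next I'll fit the geometry from depth.

Run:
```python
from h import *
from scipy.optimize import least_squares
for c in ['side','top']:
    W=np.load(c+'0.npz')['W'].reshape(-1,3);W=W[~np.isnan(W[:,0])]
    print('==',c)
    S=W[np.hypot(W[:,0]-.575,W[:,1]-.23)<.065]
    t=S[(abs(S[:,2]-.063)<.006)]
    r=cv2.minAreaRect((t[:,:2]*1000).astype(np.float32));print('stand top',len(t),np.median(t[:,2]).round(4),r)
    g=S[S[:,2]>.075];print(g[np.argsort(-g[:,2])].round(4).tolist()[:40])
    dk=W[(np.hypot(W[:,0]-.45,W[:,1])<.08)&(abs(W[:,2])<.004)];print('desk',np.median(dk[:,2]))
    P=W[(np.hypot(W[:,0]-.44,W[:,1]+.12)<.13)]
    C=P[(P[:,2]>.07)&(P[:,2]<.106)]
    def f(p,C=C):
        a=np.array([np.cos(p[2]),np.sin(p[2]),0]);v=C-np.array([p[0],p[1],.06]);v=v-np.outer(v@a,a)
        return np.linalg.norm(v,axis=1)-.038
    b=None
    for th in (0,.7,1.4,2.1,-.7):
        q=least_squares(f,[.44,-.12,th],loss='soft_l1',f_scale=.002)
        if b is None or q.cost<b.cost:b=q
    p=b.x;print('cyl',len(C),p,np.median(abs(b.fun)))
    a=np.array([np.cos(p[2]),np.sin(p[2]),0]);n=np.array([-a[1],a[0],0]);o=np.array([p[0],p[1],0])
    al=(P-o)@a;la=(P-o)@n
    for nm,m in [('plate',(abs(P[:,2]-.008)<.006)),('body',(P[:,2]>.06)),('flange',P[:,2]>.06)]:
        print(nm,m.sum(),np.percentile(al[m],[0,1,99,100]).round(4),np.percentile(la[m],[0,1,99,100]).round(4))
    m=(abs(la)<.02)&(P[:,2]>.085)
    h,e=np.histogram(al[m],bins=np.arange(-.13,.13,.008));
    for i in range(len(h)):
        k=m&(al>=e[i])&(al<e[i+1])
        if k.sum():print(e[i].round(3),k.sum(),np.percentile(P[k,2],[5,50,95]).round(4),end=' | ')
    k=(P[:,2]>.1);
    print('\nboss',np.c_[al[k],la[k],P[k,2]].round(4).tolist())
```

```text
== side
stand top 312 0.0639 ((592.2471313476562, 238.37164306640625), (67.96040344238281, 69.61323547363281), 64.48471069335938)
[[0.589, 0.2334, 0.1485], [0.5932, 0.2404, 0.1482], [0.5847, 0.2339, 0.1479], [0.5896, 0.2416, 0.1461], [0.5933, 0.2369, 0.1458], [0.5916, 0.2394, 0.1456], [0.5872, 0.2398, 0.1453], [0.5881, 0.233, 0.1446], [0.5859, 0.2427, 0.1445], [0.5989, 0.2375, 0.1439], [0.5967, 0.2359, 0.1426], [0.5857, 0.2389, 0.1425], [0.5984, 0.2411, 0.1416], [0.5944, 0.2343, 0.1415], [0.591, 0.2393, 0.1413], [0.5915, 0.2321, 0.1413], [0.5952, 0.2463, 0.141], [0.5848, 0.2421, 0.1409], [0.5939, 0.2303, 0.14], [0.5912, 0.2471, 0.1399], [0.5851, 0.2389, 0.1381], [0.5844, 0.2346, 0.1372], [0.5892, 0.2386, 0.1335], [0.591, 0.2362, 0.1333], [0.5881, 0.234, 0.1333], [0.6005, 0.2358, 0.133], [0.586, 0.2438, 0.1329], [0.5901, 0.2317, 0.1328], [0.5855, 0.2321, 0.1327], [0.5931, 0.234, 0.1327], [0.5847, 0.2354, 0.1309], [0.5896, 0.2318, 0.1281], [0.5977, 0.2341, 0.1273], [0.588, 0.2421, 0.1267], [0.5956, 0.2326, 0.1256], [0.5849, 0.236, 0.1249], [0.5936, 0.2313, 0.1238], [0.5869, 0.2415, 0.1
[... 16234 characters left out ...]
3404, 0.0164, 0.1004], [0.3282, 0.0055, 0.1001], [0.3258, 0.0035, 0.1007], [0.3234, 0.0014, 0.1015], [0.3068, -0.0126, 0.1077], [0.3263, 0.0085, 0.1033], [0.3239, 0.0065, 0.1042], [0.3091, -0.007, 0.1008], [0.3067, -0.0091, 0.1011], [0.3044, -0.0108, 0.1036], [0.3337, 0.0192, 0.1002], [0.3168, 0.0041, 0.1008], [0.3144, 0.0021, 0.1013], [0.3094, -0.0024, 0.1003], [0.3072, -0.0039, 0.1043], [0.3171, 0.0088, 0.1006], [0.3074, 0.0003, 0.1018], [0.3054, -0.0009, 0.1076], [0.3247, 0.0199, 0.1009], [0.3079, 0.0052, 0.1033], [0.3053, 0.0028, 0.1018], [0.3081, 0.0097, 0.1027], [0.306, 0.0083, 0.1072], [0.3085, 0.0143, 0.1024], [0.3062, 0.0126, 0.1051], [0.3062, 0.0165, 0.1], [0.3066, 0.0212, 0.1007]]
```

Run:
```python
from h import *
from scipy.optimize import least_squares
for c,p in [('side',[.14919698,-.44595517,.8202567]),('top',[.19305785,-.39802953,.81660127])]:
    W=np.load(c+'0.npz')['W'].reshape(-1,3);W=W[~np.isnan(W[:,0])]
    th=.8185;a=np.array([np.cos(th),np.sin(th),0]);n=np.array([-a[1],a[0],0]);N=-.5*a+np.array([0,0,.866]);U=.866*a+np.array([0,0,.5])
    c0=np.array([.442,-.133,.115]);F=W[np.linalg.norm(W-c0,axis=1)<.03]
    u,v,d=(F-c0)@U,(F-c0)@n,(F-c0)@N
    m=(abs(d)<.004)&(np.hypot(u,v)<.02);print(c,m.sum(),'d med',np.median(d[m]).round(4),'plane fit',np.linalg.lstsq(np.c_[u[m],v[m],np.ones(m.sum())],d[m],rcond=None)[0].round(4))
    # soft disc fit: annulus r 10..17
    def f(q):
        r=np.hypot(u-q[0],v-q[1]);inl=(abs(d)<.004)
        return np.sum(inl&(r<.0172)&(r>.0095))-np.sum(inl&(r<.0085))-.7*np.sum(inl&(r>.0178))
    G=[(f((x,y)),x,y) for x in np.arange(-.006,.006,.0005) for y in np.arange(-.006,.006,.0005)]
    G=sorted(G,reverse=True)[:12];print('disc centre',np.mean([g[1:] for g in G],0).round(4),G[0])
    L=np.median((W[(np.linalg.norm(W-np.array([.475,-.098,.1]),axis=1)<.02)&(W[:,2]>.09)]),0);print('top pipe z',L.round(4))
    o=np.array([p[0],p[1],0]);aa=np.array([np.cos(p[2]),np.sin(p[2]),0]);print('axis lateral at c0',((o-c0)@n+0)-((o-c0)@a)*np.tan(p[2]-th))
    # gauge stop & head
    S=W[np.hypot(W[:,0]-.592,W[:,1]-.238)<.025]
    for lo,hi in [(.066,.075),(.075,.085),(.085,.09),(.09,.095),(.095,.1),(.1,.105),(.105,.11),(.11,.115),(.115,.12),(.12,.13),(.13,.15)]:
        k=(S[:,2]>lo)&(S[:,2]<hi)
        if k.sum()>1:print(lo,k.sum(),S[k].mean(0).round(4),np.ptp(S[k,:2],axis=0).round(4))
def R(q):return (Rn.from_euler('ZYZYZ',[q[0],q[1],q[2],q[3],q[4]+np.pi/2]))
q=robot.read_state();print((R([q['q'][0],q['q'][1]+q['q'][2],q['q'][3],q['q'][4],q['q'][5]]).as_matrix()-Rn.from_rotvec(q['orientation']).as_matrix()).round(3).tolist())
z=-N
for nm,y in [('y=n',n),('y=-n',-n),('y=U',U),('y=-U',-U)]:
    M=np.c_[np.cross(y,z),y,z]
    for q23 in (1.5,1.9):
        E=(Rn.from_euler('ZY',[-.58,q23]).inv()*Rn.from_matrix(M)).as_euler('ZYZ');print(nm,q23,E[0].round(2),E[1].round(2),(E[2]-np.pi/2).round(2))
```

```text
side 89 d med 0.0003 plane fit [-0.0347  0.0562  0.0001]
disc centre [0.0016 0.0007] (np.float64(48.2), np.float64(0.0015000000000000065), np.float64(0.0015000000000000065))
top pipe z [ 0.4733 -0.0982  0.0975]
axis lateral at c0 0.0006870686487659793
0.066 35 [0.587  0.2338 0.0676] [0.0478 0.0457]
0.075 5 [0.5892 0.2345 0.0795] [0.0089 0.0026]
0.09 3 [0.5896 0.2345 0.0935] [0.0119 0.0227]
0.095 13 [0.591  0.2358 0.0978] [0.024  0.0242]
0.1 14 [0.5834 0.2335 0.1022] [0.0134 0.0189]
0.105 7 [0.592  0.2362 0.1086] [0.0197 0.0195]
0.11 12 [0.5879 0.2365 0.1123] [0.0166 0.0226]
0.115 7 [0.5862 0.2355 0.1168] [0.0129 0.012 ]
0.12 9 [0.5904 0.2352 0.1249] [0.0128 0.0108]
0.13 31 [0.5904 0.2375 0.1401] [0.0162 0.0168]
top 71 d med 0.0003 plane fit [-0.0017  0.0136  0.    ]
disc centre [0.0005 0.0003] (np.float64(45.1), np.float64(0.0005000000000000056), np.float64(5.204170427930421e-18))
top pipe z [ 0.4751 -0.098   0.097 ]
axis lateral at c0 -3.1564046609195546e-05
0.066 14 [0.5895 0.2313 0.0673] [0.0416 0.0414]
0.09 6 [0.5849 0.2339 0.0929] [0.0203 0.0165]
0.095 14 [0.589  0.2347 0.0979] [0.0206 0.0267]
0.1 3 [0.5849 0.2317 0.1028] [0.0105 0.0131]
0.105 4 [0.587  0.2345 0.1091] [0.0064 0.0167]
0.11 6 [0.5853 0.2346 0.1119] [0.0092 0.0138]
0.115 5 [0.5908 0.2336 0.1166] [0.0136 0.0134]
0.12 4 [0.5884 0.2325 0.1256] [0.0088 0.0074]
0.13 24 [0.5912 0.2377 0.1405] [0.0159 0.0138]Traceback (most recent call last):
  File "<stdin>", line 23, in <module>
  File "<stdin>", line 22, in R
  File "scipy/spatial/transform/_rotation.pyx", line 1413, in scipy.spatial.transform._rotation.Rotation.from_euler
ValueError: Expected axis specification to be a non-empty string of upto 3 characters, got ZYZYZ
```

```bash
cat >> h.py <<'E'
def RR(q):return Rn.from_euler('ZY',[q[0],q[1]+q[2]])*Rn.from_euler('ZYZ',[q[3],q[4],q[5]+np.pi/2])
th=.8185;a=np.array([np.cos(th),np.sin(th),0]);n=np.array([-a[1],a[0],0]);N=-.5*a+np.array([0,0,.75**.5]);U=.75**.5*a+np.array([0,0,.5])
PK=np.array([.4422,-.132,.115])
def rel(T,M=None):
    """shift in tool axes and rotvec from the measured pose to T, M"""
    s=robot.read_state();R0=Rn.from_rotvec(s['orientation'])
    r=np.zeros(3) if M is None else (R0.inv()*Rn.from_matrix(M)).as_rotvec()
    return R0.inv().apply(np.asarray(T)-s['tool_pos']).round(4),r.round(4)
def down(yang): # tool down, tool y at world angle
    y=np.array([np.cos(yang),np.sin(yang),0]);z=np.array([0,0,-1.]);return np.c_[np.cross(y,z),y,z]
E
python3 - <<'E'
from h import *
s=robot.read_state();q=s['q']
print(abs(RR(q).as_matrix()-Rn.from_rotvec(s['orientation']).as_matrix()).max())
for nm,y in [('y=n',n),('y=-n',-n),('y=U',U),('y=-U',-U)]:
    M=np.c_[np.cross(y,-N),y,-N]
    for q23 in (1.5,1.9):
        E=(Rn.from_euler('ZY',[-.58,q23]).inv()*Rn.from_matrix(M)).as_euler('ZYZ');print(nm,q23,E[0].round(2),E[1].round(2),(E[2]-np.pi/2).round(2))
for yy in (th,th+np.pi,th+np.pi/2,th-np.pi/2):
    E=(Rn.from_euler('ZY',[.383,1.618]).inv()*Rn.from_matrix(down(yy))).as_euler('ZYZ');print(yy,E.round(2),(E[2]-np.pi/2).round(2))
print(rel([.591,.2375,.23]),rel([.591,.2375,.23],down(th))[1])
E
```

```text
6.939944224761824e-16
y=n 1.5 0.52 1.55 -2.96
y=n 1.9 0.56 1.2 -3.16
y=-n 1.5 0.52 1.55 0.18
y=-n 1.9 0.56 1.2 -0.02
y=U 1.5 0.52 1.55 -1.39
y=U 1.9 0.56 1.2 -1.59
y=-U 1.5 0.52 1.55 -4.53
y=-U 1.9 0.56 1.2 1.55
0.8185 [-0.    1.52  1.14] -0.44
3.9600926535897933 [ 0.    1.52 -2.01] -3.58
2.389296326794897 [ 0.    1.52 -0.44] -2.01
-0.7522963267948966 [0.   1.52 2.71] 1.14
(array([-4.622e-01, -1.618e-01, -3.000e-04]), array([0., 0., 0.])) [ 1.000e-04 -0.000e+00  3.756e-01]
```

Emit:
move_arm --deltas '[-0.046, -0.016, 0, 0, 0, 0.04, 1, -0.092, -0.032, 0, 0, 0, 0.08, 1, -0.139, -0.049, 0, 0, 0, 0.12, 1, -0.185, -0.065, 0, 0, 0, 0.16, 0.9, -0.231, -0.081, 0, 0, 0, 0.2, 0.8, -0.277, -0.097, 0, 0, 0, 0.24, 0.7, -0.323, -0.113, 0, 0, 0, 0.28, 0.6, -0.37, -0.129, 0, 0, 0, 0.32, 0.55, -0.416, -0.146, 0, 0, 0, 0.36, 0.55, -0.445, -0.156, 0, 0, 0, 0.3756, 0.55, -0.458, -0.16, 0, 0, 0, 0.3756, 0.55, -0.4622, -0.1618, 0, 0, 0, 0.3756, 0.55]' --squeeze 8

```text
t: 2.2
tool_pos: [0.5911, 0.2374, 0.2295]
orientation: [-1.154, -2.921, 0.0]
force: [0.7, 0.2, -0.5]
opening: 0.0509
gripper_force: 0.0
```

Run:
```python
from h import *
s=robot.read_state();print(s['t'],s['tool_pos'],s['q'],s['opening'],s['force'],rel([.591,.2375,.111],down(th)))
im,d=snap('side','s1.png');W=cloud('side',d);
im2,d2=snap('top')
a1=cv2.resize(im[100:200,190:300],None,fx=5,fy=5,interpolation=2);b=cv2.resize(im2[150:250,180:260],None,fx=5,fy=5,interpolation=2)
cv2.imwrite('pics/s1c.png',np.hstack([a1[:500],b[:500]])[:,:,::-1])
```

```text
2.2 [0.59107249 0.2373653  0.22948445] [ 3.01247611e-01  2.30120795e-01  1.37676722e+00  2.67098987e-04
  1.53504002e+00 -5.17034558e-01] 0.05089875825903996 [ 0.69218575  0.21408279 -0.4757658 ] (array([1.000e-04, 1.000e-04, 1.185e-01]), array([-0.0002, -0.0004, -0.0002]))
```

View pics/s1c.png

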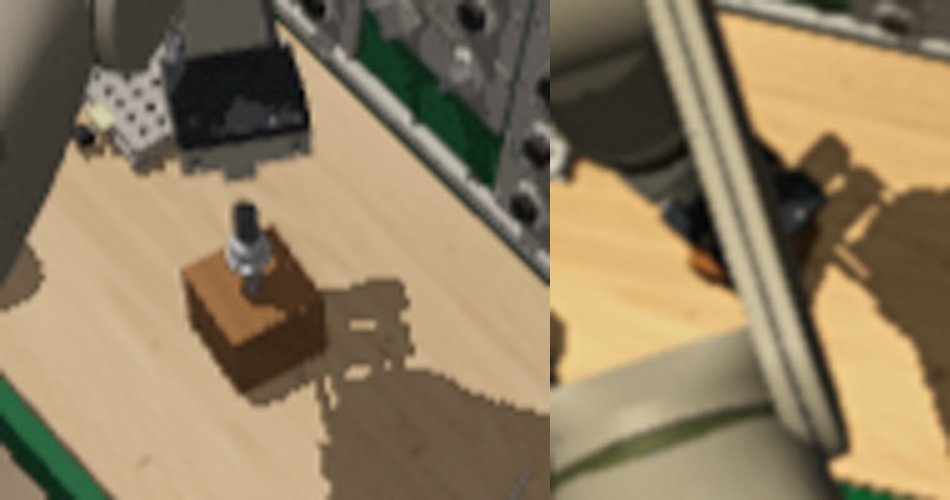

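The side view (left) shows the gripper above the gauge. The black head is at px (239,144) and the silver stop just below it, high on the rod. I'll descend around the stop body.

Emit:
move_arm --deltas '[0, 0, 0.025, 0, 0, 0, 0.55, 0, 0, 0.05, 0, 0, 0, 0.55, 0, 0, 0.075, 0, 0, 0, 0.55, 0, 0, 0.095, 0, 0, 0, 0.5, 0, 0, 0.11, 0, 0, 0, 0.5, 0, 0, 0.1185, 0, 0, 0, 0.5, 0, 0, 0.1185, 0, 0, 0, 0.4, 0, 0, 0.1185, 0, 0, 0, 0.3, 0, 0, 0.1185, 0, 0, 0, 0.2, 0, 0, 0.1185, 0, 0, 0, 0.2, 0, 0, 0.1185, 0, 0, 0, 0.2, 0, 0, 0.1185, 0, 0, 0, 0.2]' --squeeze 8

```text
t: 3.8
tool_pos: [0.5914, 0.2375, 0.1116]
orientation: [1.154, 2.921, 0.001]
force: [0.4, 0.3, 2.5]
opening: 0.0212
gripper_force: 8.0
```

Emit:
move_arm --deltas '[0, 0, 0.003, 0, 0, 0, 0.2, 0, 0, 0.006, 0, 0, 0, 0.2, 0, 0, 0.009, 0, 0, 0, 0.2, 0, 0, 0.012, 0, 0, 0, 0.2, 0, 0, 0.015, 0, 0, 0, 0.2, 0, 0, 0.018, 0, 0, 0, 0.2, 0, 0, 0.02, 0, 0, 0, 0.2, 0, 0, 0.022, 0, 0, 0, 0.2, 0, 0, 0.024, 0, 0, 0, 0.2, 0, 0, 0.025, 0, 0, 0, 0.2, 0, 0, 0.025, 0, 0, 0, 0.2]'

```text
t: 5.18
tool_pos: [0.5909, 0.2374, 0.086]
orientation: [-1.154, -2.922, 0.0]
force: [1.5, 0.7, 1.9]
opening: 0.0219
gripper_force: 8.0
```

Emit:
move_arm --deltas '[0, 0, 0.001, 0, 0, 0, 0.2, 0, 0, 0.002, 0, 0, 0, 0.2, 0, 0, 0.003, 0, 0, 0, 0.2, 0, 0, 0.004, 0, 0, 0, 0.2, 0, 0, 0.005, 0, 0, 0, 0.2, 0, 0, 0.005, 0, 0, 0, 0.2]'

```text
t: 5.92
tool_pos: [0.5913, 0.2374, 0.0823]
orientation: [1.154, 2.921, 0.0]
force: [-2.6, -1.0, 10.7]
opening: 0.0215
gripper_force: 8.0
```

Emit:
move_arm --deltas '[0, 0, 0.001, 0, 0, 0, 0.2, 0, 0, 0.002, 0, 0, 0, 0.2, 0, 0, 0.003, 0, 0, 0, 0.2, 0, 0, 0.003, 0, 0, 0, 0.2]'

```text
t: 6.42
tool_pos: [0.5915, 0.2372, 0.0795]
orientation: [1.154, 2.921, 0.0]
force: [-2.5, -1.7, 11.0]
opening: 0.0216
gripper_force: 8.0
```

Emit:
move_arm --deltas '[0, 0, -0.0005, 0, 0, 0, 0.3, 0, 0, -0.0005, 0, 0, 0, 0.4, 0, 0, -0.0005, 0, 0, 0, 0.5, 0, 0, -0.01, 0, 0, 0, 0.5, 0, 0, -0.03, 0, 0, 0, 0.5, 0, 0, -0.06, 0, 0, 0, 0.5, 0, 0, -0.1, 0, 0, 0, 0.5, 0, 0, -0.14, 0, 0, 0, 0.5, 0, 0, -0.15, 0, 0, 0, 0.5, 0, 0, -0.15, 0, 0, 0, 0.5]'

```text
t: 7.68
tool_pos: [0.5915, 0.2376, 0.2294]
orientation: [1.153, 2.92, 0.002]
force: [-0.3, -0.5, -0.6]
opening: 0.0464
gripper_force: 0.0
```

Run:
```python
from h import *
im,d=snap('side','s2.png');W=cloud('side',d).reshape(-1,3);
W=W[~np.isnan(W[:,0])]
S=W[np.hypot(W[:,0]-.592,W[:,1]-.238)<.02]
for lo in np.arange(.066,.15,.004):
    k=(S[:,2]>lo)&(S[:,2]<lo+.004)
    if k.sum():print(lo.round(3),k.sum(),S[k].mean(0).round(4))
cv2.imwrite('pics/s2c.png',cv2.resize(im[110:190,200:290],None,fx=6,fy=6,interpolation=2)[:,:,::-1])
print(rel([.591,.2375,.125],down(th)))
```

```text
0.066 24 [0.59   0.2338 0.0676]
0.07 9 [0.5873 0.2354 0.072 ]
0.074 4 [0.5911 0.2351 0.0759]
0.078 14 [0.5919 0.2381 0.0801]
0.082 11 [0.5892 0.2385 0.0835]
0.086 11 [0.5917 0.2373 0.0875]
0.09 3 [0.5923 0.2405 0.0924]
0.094 1 [0.5924 0.2403 0.0961]
0.098 2 [0.5942 0.2375 0.099 ]
0.106 3 [0.5902 0.239  0.107 ]
0.11 3 [0.5943 0.2378 0.1121]
0.114 1 [0.5937 0.2359 0.1145]
0.118 1 [0.5944 0.2361 0.1188]
0.122 2 [0.5872 0.2379 0.1232]
0.126 6 [0.5902 0.2373 0.1273]
0.13 6 [0.5879 0.2409 0.1322]
0.134 4 [0.5916 0.2373 0.1357]
0.138 9 [0.5945 0.2399 0.1401]
0.142 8 [0.5933 0.2417 0.1443]
0.146 3 [0.5942 0.2374 0.1478]
(array([-1.000e-04,  3.000e-04,  1.027e-01]), array([-0.0004, -0.0002, -0.0001]))
```

View pics/s2c.png

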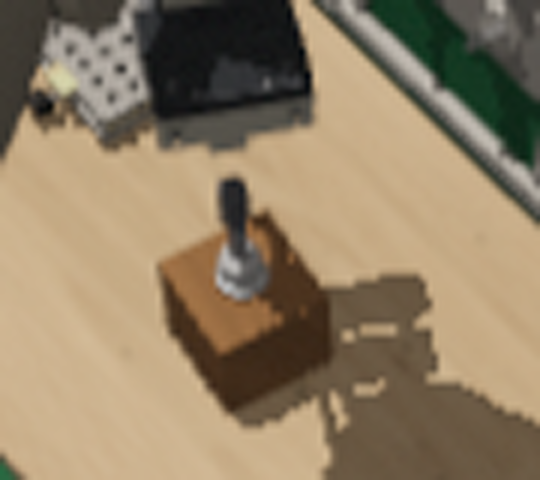

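The stop now sits flush on the block at crop (240,270), so the gauge is zeroed. Next I'll grasp the head.

Emit:
move_arm --deltas '[0.001, 0, 0.03, 0, 0, 0, 0.5, 0, 0.001, 0.06, 0, 0, 0, 0.5, 0, 0.001, 0.085, 0, 0, 0, 0.45, 0, 0.001, 0.1, 0, 0, 0, 0.4, 0, 0.001, 0.1035, 0, 0, 0, 0.35, 0, 0.001, 0.1035, 0, 0, 0, 0.25, 0, 0.001, 0.1035, 0, 0, 0, 0.1, 0, 0.001, 0.1035, 0, 0, 0, 0.1, 0, 0.001, 0.1035, 0, 0, 0, 0.1, 0, 0.001, 0.1035, 0, 0, 0, 0.1]' --squeeze 40

```text
t: 8.98
tool_pos: [0.5924, 0.2384, 0.1258]
orientation: [1.154, 2.92, 0.002]
force: [-0.3, -0.0, 5.7]
opening: 0.0151
gripper_force: 40.0
```

Emit:
move_arm --deltas '[0, 0, -0.005, 0, 0, 0, 0.1, 0, 0, -0.015, 0, 0, 0, 0.1, 0, 0, -0.035, 0, 0, 0, 0.1, 0, 0, -0.06, 0, 0, 0, 0.1, 0, 0, -0.085, 0, 0, 0, 0.1, 0, 0, -0.11, 0, 0, 0, 0.1, 0, 0, -0.135, 0, 0, 0, 0.1, 0, 0, -0.155, 0, 0, 0, 0.1, 0, 0, -0.17, 0, 0, 0, 0.1, 0, 0, -0.17, 0, 0, 0, 0.1]'

```text
t: 10.22
tool_pos: [0.5923, 0.2383, 0.2964]
orientation: [1.153, 2.92, 0.002]
force: [0.6, 0.1, -2.0]
opening: 0.015
gripper_force: 40.0
```

Run:
```python
from h import *
s=robot.read_state();print(s['tool_pos'],s['q'],s['force'],s['opening'])
im,d=snap('side','s3.png');W=cloud('side',d).reshape(-1,3);W=W[~np.isnan(W[:,0])]
S=W[np.hypot(W[:,0]-.592,W[:,1]-.238)<.025];S=S[(S[:,2]>.15)&(S[:,2]<.3)]
for lo in np.arange(.17,.29,.008):
    k=(S[:,2]>lo)&(S[:,2]<lo+.008)
    if k.sum():print(lo.round(3),k.sum(),S[k].mean(0).round(4))
M=np.c_[np.cross(U,-N),U,-N];T=PK+N*(.06+.1175)
t,r=rel(T,M);print('target',T,t,r)
# waypoint path rows
R0=Rn.from_rotvec(s['orientation']);p0=s['tool_pos']
for k in (1,):
    rv=r;print(np.degrees(np.linalg.norm(rv)),np.linalg.norm(t))
```

```text
[0.59225176 0.23833745 0.29635605] [ 3.02303196e-01  2.15308076e-01  1.27313022e+00  1.25673927e-05
  1.65068893e+00 -5.16109854e-01] [ 0.62572651  0.12462124 -1.96213573] 0.015040813443917502
0.178 2 [0.5926 0.2388 0.1831]
0.186 5 [0.5908 0.2381 0.1891]
0.194 4 [0.5904 0.2385 0.1993]
0.202 5 [0.5906 0.2377 0.2081]
0.21 7 [0.5916 0.2372 0.2143]
0.218 2 [0.5882 0.236  0.2194]
0.226 1 [0.5976 0.2296 0.2306]
0.234 24 [0.5878 0.2341 0.2391]
0.242 17 [0.5865 0.2356 0.2457]
0.25 27 [0.59   0.2375 0.2545]
0.258 5 [0.5905 0.2358 0.2622]
0.266 1 [0.5888 0.2377 0.2662]
target [ 0.3815556  -0.1967983   0.26871951] [-0.1438 -0.4612  0.026 ] [-5.233e-01  2.000e-04 -1.000e-04]
29.982884156429733 0.48379735427139325
```

Emit:
move_arm --deltas '[-0.006, -0.018, 0, -0.02, 0, 0, 0.1, -0.016, -0.051, 0.002, -0.055, 0, 0, 0.1, -0.03, -0.097, 0.004, -0.105, 0, 0, 0.1, -0.045, -0.143, 0.007, -0.16, 0, 0, 0.1, -0.059, -0.19, 0.01, -0.215, 0, 0, 0.1, -0.073, -0.236, 0.013, -0.27, 0, 0, 0.1, -0.088, -0.282, 0.016, -0.325, 0, 0, 0.1, -0.102, -0.328, 0.018, -0.38, 0, 0, 0.1, -0.117, -0.374, 0.021, -0.43, 0, 0, 0.1, -0.129, -0.415, 0.024, -0.475, 0, 0, 0.1, -0.14, -0.448, 0.026, -0.51, 0, 0, 0.1, -0.1438, -0.4612, 0.026, -0.5233, 0, 0, 0.1]'

```text
t: 11.78
tool_pos: [0.3799, -0.1983, 0.2668]
orientation: [1.058, 2.662, 0.716]
force: [0.2, 0.3, -1.6]
opening: 0.0151
gripper_force: 40.0
```

```bash
cat > chk.py <<'E'
from h import *
import sys
M=np.c_[np.cross(U,-N),U,-N]
s=robot.read_state();R0=Rn.from_rotvec(s['orientation']);p=s['tool_pos'];e=p+R0.apply([0,0,.1175]);w=(e-PK)
print(s['t'],p.round(4),s['q'].round(3),'F',s['force'].round(1),'tau',s['wrist_torque'].round(2),'open',s['opening'].round(4))
print('rod end rel pocket: U,n,N',(w@U).round(4),(w@n).round(4),(w@N).round(4),'rot err',(R0.inv()*Rn.from_matrix(M)).as_rotvec().round(4))
print('F along N,U,n',(s['force']@N).round(1),(s['force']@U).round(1),(s['force']@n).round(1))
E
cat > look.py <<'E'
from chk import *
for c in ['side','top']:
    im,d=snap(c);W=cloud(c,d).reshape(-1,3);col=im.reshape(-1,3);k=~np.isnan(W[:,0]);W=W[k]
    # gauge points: near predicted axis between rod end and TCP
    for lo,hi in [(.002,.05),(.057,.075),(.08,.1)]:
        v=W-e;t=v@(-R0.as_matrix()[:,2]);X=R0.inv().apply(v);r=np.hypot(X[:,0],X[:,1]);m=(t>lo)&(t<hi)&(r<.018)
        if m.sum():print(c,lo,m.sum(),'tool xy of points',X[m,:2].mean(0).round(4),np.ptp(X[m,:2],axis=0).round(4))
    u,v=proj(c,PK).astype(int);print(c,'PK px',u,v)
    cv2.imwrite(f'pics/{sys.argv[1]}_{c}.png',cv2.resize(im[max(v-70,0):v+40,u-70:u+60],None,fx=6 if c=='side' else 5,fy=6 if c=='side' else 5,interpolation=2)[:600,:800,::-1])
E
python3 look.py s4
```

```text
Traceback (most recent call last):
  File "look.py", line 1, in <module>
    from chk import *
  File "chk.py", line 5, in <module>
    print(s['t'],p.round(4),s['q'].round(3),'F',s['force'].round(1),'tau',s['wrist_torque'].round(2),'open',s['opening'].round(4))
                                                                                                            ^^^^^^^^^^^^^^^^^^
AttributeError: 'float' object has no attribute 'round'
```

```bash
sed -i "s/s\['opening'\].round(4)/round(s['opening'],4)/" chk.py; python3 look.py s4
```

```text
11.775 [ 0.3799 -0.1983  0.2668] [-1.039 -0.377  1.976  0.504  1.689 -1.83 ] F [ 0.2  0.3 -1.6] tau [-0.37  0.28  0.03] open 0.0151
rod end rel pocket: U,n,N -0.0028 0.0003 0.0595 rot err [ 0.0005 -0.0008 -0.0045]
F along N,U,n -1.5 -0.5 0.0
side PK px 313 247
top 0.002 22 tool xy of points [0.0006 0.003 ] [0.0083 0.0069]
top 0.057 47 tool xy of points [0.0022 0.0073] [0.0252 0.0237]
top PK px 330 235
```

View pics/s4_side.png

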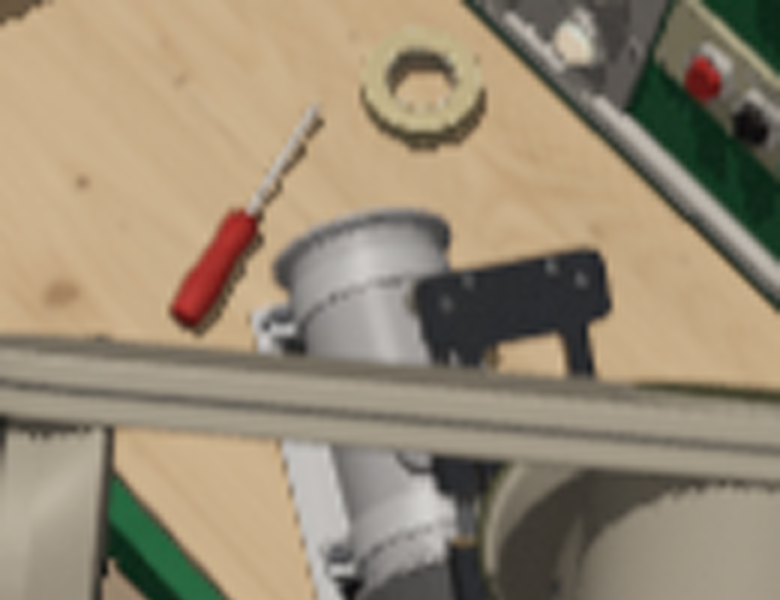

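The arm blocks most of the side view here (pocket at px (313,247) is hidden). The top camera's rod points agree with the kinematics to within 1 mm. I'll correct along tool y and come down to just above the mouth.

Emit:
move_arm --deltas '[0, 0.001, 0.003, 0, 0, 0, 0.1, 0, 0.002, 0.01, 0, 0, 0, 0.1, 0, 0.003, 0.02, 0, 0, -0.004, 0.1, 0, 0.003, 0.03, 0, 0, -0.004, 0.1, 0, 0.003, 0.038, 0, 0, -0.004, 0.1, 0, 0.003, 0.044, 0, 0, -0.004, 0.1, 0, 0.003, 0.047, 0, 0, -0.004, 0.1, 0, 0.003, 0.047, 0, 0, -0.004, 0.1, 0, 0.003, 0.047, 0, 0, -0.004, 0.1]'

```text
t: 13.0
tool_pos: [0.3994, -0.178, 0.2297]
orientation: [1.046, 2.665, 0.712]
force: [-0.0, 0.3, -2.3]
opening: 0.0154
gripper_force: 40.0
```

```bash
python3 look.py s5
```

```text
13.0 [ 0.3994 -0.178   0.2297] [-0.973 -0.368  2.037  0.51   1.595 -1.815] F [-0.   0.3 -2.3] tau [-0.39  0.32 -0.01] open 0.0154
rod end rel pocket: U,n,N 0.0029 -0.0002 0.0133 rot err [-0.0004  0.0005  0.004 ]
F along N,U,n -2.1 -0.9 0.2
side 0.057 1 tool xy of points [ 0.0018 -0.0119] [0. 0.]
side PK px 313 247
top 0.002 20 tool xy of points [0.0014 0.0036] [0.009  0.0075]
top 0.057 28 tool xy of points [0.0026 0.0086] [0.0268 0.0213]
top PK px 330 235
```

View pics/s5_top.png

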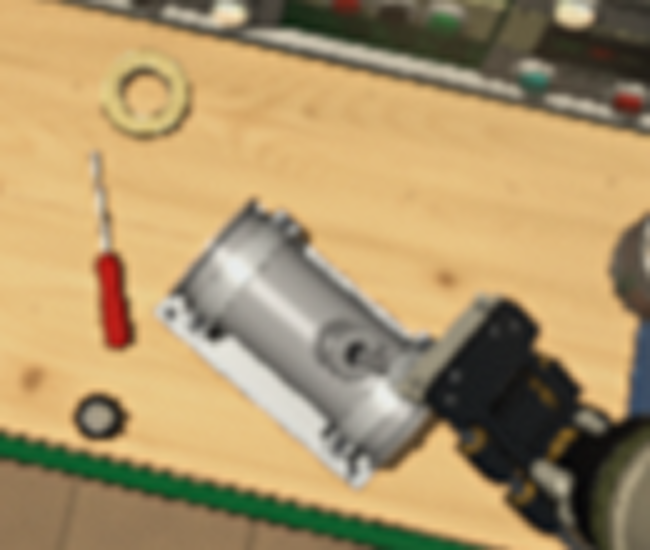

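The top view shows the rod tip about at crop (365,355), just beside the bore mouth at (345,348). That matches the measured +2.9 mm along U. I'll correct it and enter the countersink slowly.

Emit:
move_arm --deltas '[0, -0.0015, 0, 0, 0, 0, 0.1, 0, -0.0029, 0, 0, 0, 0, 0.1, 0, -0.0029, 0.002, 0, 0, 0, 0.1, 0, -0.0029, 0.004, 0, 0, 0, 0.1, 0, -0.0029, 0.007, 0, 0, 0, 0.1, 0, -0.0029, 0.01, 0, 0, 0, 0.1, 0, -0.0029, 0.013, 0, 0, 0, 0.1, 0, -0.0029, 0.015, 0, 0, 0, 0.1, 0, -0.0029, 0.016, 0, 0, 0, 0.1, 0, -0.0029, 0.016, 0, 0, 0, 0.1]'

```text
t: 14.35
tool_pos: [0.4031, -0.1737, 0.2141]
orientation: [1.046, 2.665, 0.713]
force: [-0.4, 0.7, -1.9]
opening: 0.0148
gripper_force: 40.0
```

```bash
python3 chk.py
```

```text
14.35 [ 0.4031 -0.1737  0.2141] [-0.96  -0.359  2.058  0.511  1.562 -1.818] F [-0.4  0.7 -1.9] tau [-0.39  0.35  0.02] open 0.0148
rod end rel pocket: U,n,N -0.0 0.0001 -0.0031 rot err [-0.0003 -0.0001  0.0039]
F along N,U,n -1.8 -0.7 0.8
```

Centred and in the countersink with no contact force. Continuing into the bore slowly.

Emit:
move_arm --deltas '[0, 0, 0.001, 0, 0, 0, 0.1, 0, 0, 0.002, 0, 0, 0, 0.1, 0, 0, 0.003, 0, 0, 0, 0.1, 0, 0, 0.004, 0, 0, 0, 0.1, 0, 0, 0.005, 0, 0, 0, 0.1, 0, 0, 0.007, 0, 0, 0, 0.1, 0, 0, 0.009, 0, 0, 0, 0.1, 0, 0, 0.011, 0, 0, 0, 0.1, 0, 0, 0.013, 0, 0, 0, 0.1, 0, 0, 0.015, 0, 0, 0, 0.1]'

```text
t: 15.6
tool_pos: [0.4082, -0.1683, 0.201]
orientation: [1.047, 2.665, 0.712]
force: [0.2, -0.8, -2.6]
opening: 0.0155
gripper_force: 40.0
```

```bash
python3 chk.py
```

```text
15.6 [ 0.4082 -0.1683  0.201 ] [-0.942 -0.35   2.076  0.513  1.53  -1.816] F [ 0.2 -0.8 -2.6] tau [-0.47  0.36  0.  ] open 0.0155
rod end rel pocket: U,n,N -0.0001 0.0 -0.0182 rot err [-0.0004  0.0001  0.0039]
F along N,U,n -2.0 -1.7 -0.7
```

Emit:
move_arm --deltas '[0, 0, 0.002, 0, 0, 0, 0.1, 0, 0, 0.004, 0, 0, 0, 0.1, 0, 0, 0.007, 0, 0, 0, 0.1, 0, 0, 0.01, 0, 0, 0, 0.1, 0, 0, 0.013, 0, 0, 0, 0.1, 0, 0, 0.016, 0, 0, 0, 0.1, 0, 0, 0.019, 0, 0, 0, 0.1, 0, 0, 0.022, 0, 0, 0, 0.1, 0, 0, 0.025, 0, 0, 0, 0.1, 0, 0, 0.028, 0, 0, 0, 0.1, 0, 0, 0.03, 0, 0, 0, 0.1, 0, 0, 0.031, 0, 0, 0, 0.1]'

```text
t: 17.1
tool_pos: [0.4188, -0.157, 0.1742]
orientation: [1.046, 2.665, 0.712]
force: [0.0, -0.7, -1.1]
opening: 0.0152
gripper_force: 40.0
```

```bash
python3 chk.py
```

```text
17.1 [ 0.4188 -0.157   0.1742] [-0.905 -0.326  2.108  0.52   1.463 -1.811] F [ 0.  -0.7 -1.1] tau [-0.7   0.49 -0.07] open 0.0152
rod end rel pocket: U,n,N -0.0001 0.0 -0.0491 rot err [-0.0004  0.      0.0039]
F along N,U,n -0.7 -1.0 -0.5
```

Emit:
move_arm --deltas '[0, 0, 0.001, 0, 0, 0, 0.1, 0, 0, 0.002, 0, 0, 0, 0.1, 0, 0, 0.003, 0, 0, 0, 0.1, 0, 0, 0.004, 0, 0, 0, 0.1, 0, 0, 0.005, 0, 0, 0, 0.1, 0, 0, 0.006, 0, 0, 0, 0.1, 0, 0, 0.007, 0, 0, 0, 0.1, 0, 0, 0.008, 0, 0, 0, 0.1, 0, 0, 0.009, 0, 0, 0, 0.1, 0, 0, 0.01, 0, 0, 0, 0.1]'

```text
t: 18.35
tool_pos: [0.4222, -0.1534, 0.1656]
orientation: [1.047, 2.665, 0.712]
force: [-2.3, -3.5, 0.9]
opening: 0.0154
gripper_force: 40.0
```

```bash
python3 chk.py
```

```text
18.35 [ 0.4222 -0.1534  0.1656] [-0.893 -0.317  2.117  0.522  1.441 -1.81 ] F [-2.3 -3.5  0.9] tau [-0.93  0.63 -0.11] open 0.0154
rod end rel pocket: U,n,N -0.0001 -0.0001 -0.0591 rot err [-0.0004  0.0002  0.0039]
F along N,U,n 2.8 -3.1 -0.7
```

Emit:
move_arm --deltas '[0, 0, 0.0005, 0, 0, 0, 0.1, 0, 0, 0.001, 0, 0, 0, 0.1, 0, 0, 0.0015, 0, 0, 0, 0.1, 0, 0, 0.002, 0, 0, 0, 0.1, 0, 0, 0.0025, 0, 0, 0, 0.1, 0, 0, 0.003, 0, 0, 0, 0.1]'

```text
t: 19.1
tool_pos: [0.4232, -0.1523, 0.163]
orientation: [1.047, 2.665, 0.712]
force: [-2.6, -3.7, 1.0]
opening: 0.0154
gripper_force: 40.0
```

Emit:
move_arm --deltas '[0, 0, 0.0005, 0, 0, 0, 0.1, 0, 0, 0.001, 0, 0, 0, 0.1, 0, 0, 0.0015, 0, 0, 0, 0.1, 0, 0, 0.002, 0, 0, 0, 0.1, 0, 0, 0.0025, 0, 0, 0, 0.1, 0, 0, 0.003, 0, 0, 0, 0.1]'

```text
t: 19.85
tool_pos: [0.4245, -0.1522, 0.1618]
orientation: [1.045, 2.664, 0.71]
force: [-10.9, -7.8, 14.1]
opening: 0.0154
gripper_force: 40.0
```

```bash
python3 chk.py
```

```text
19.85 [ 0.4245 -0.1522  0.1618] [-0.886 -0.312  2.12   0.523  1.43  -1.81 ] F [-10.9  -7.8  14.1] tau [-0.73  1.24  0.29] open 0.0154
rod end rel pocket: U,n,N -0.0 -0.0011 -0.0635 rot err [-0.0012  0.0018  0.005 ]
F along N,U,n 18.8 -4.3 2.7
```

The rod met a hard stop at about 63.5 mm, well past the drag point, with about 15 N above the drag. I'll relax the axial load before releasing and check.

Emit:
move_arm --deltas '[0, 0, -0.0004, 0, 0, 0, 0.1, 0, 0, -0.0008, 0, 0, 0, 0.1, 0, 0, -0.0012, 0, 0, 0, 0.1, 0, 0, -0.0012, 0, 0, 0, 0.1]'

```text
t: 20.35
tool_pos: [0.424, -0.152, 0.162]
orientation: [1.046, 2.664, 0.712]
force: [-4.4, -4.6, 4.0]
opening: 0.0153
gripper_force: 40.0
```

```bash
python3 chk.py
```

```text
20.35 [ 0.424 -0.152  0.162] [-0.887 -0.313  2.121  0.524  1.431 -1.81 ] F [-4.4 -4.6  4. ] tau [-0.91  0.75 -0.09] open 0.0153
rod end rel pocket: U,n,N 0.0 -0.0005 -0.0633 rot err [-0.0005  0.001   0.0043]
F along N,U,n 6.6 -3.5 0.1
```

Emit:
move_arm --deltas '[0, -0.0002, -0.0002, 0, 0, 0, 0.1, 0, -0.0003, -0.0004, 0, 0, 0, 0.1, 0, -0.0003, -0.0004, 0, 0, 0, 0.1]' --squeeze 10

```text
t: 20.72
tool_pos: [0.4236, -0.1519, 0.1618]
orientation: [1.046, 2.665, 0.713]
force: [-2.0, -2.9, 3.2]
opening: 0.0158
gripper_force: 10.0
```

Emit:
move_arm --deltas '[0, 0, 0, 0, 0, 0, 0.2, 0, 0, 0, 0, 0, 0.25, 0, 0, 0, 0, 0, 0.3, 0, 0, 0, 0, 0, 0.35, 0, 0, 0, 0, 0, 0.35, 0, 0, -0.003, 0, 0, 0, 0.35, 0, 0, -0.01, 0, 0, 0, 0.35, 0, 0, -0.025, 0, 0, 0, 0.35, 0, 0, -0.045, 0, 0, 0, 0.35, 0, 0, -0.07, 0, 0, 0, 0.35, 0, 0, -0.09, 0, 0, 0, 0.35, 0, 0, -0.1, 0, 0, 0, 0.35]'

```text
$.deltas: bad value
```

```bash
python3 chk.py
```

```text
20.725 [ 0.4236 -0.1519  0.1618] [-0.888 -0.313  2.121  0.524  1.432 -1.811] F [-2.  -2.9  3.2] tau [-0.61  0.37 -0.13] open 0.0158
rod end rel pocket: U,n,N -0.0001 -0.0001 -0.0633 rot err [0.     0.0002 0.004 ]
F along N,U,n 4.5 -1.4 -0.5
```

Emit:
move_arm --deltas '[0, 0, 0, 0, 0, 0, 0.2, 0, 0, 0, 0, 0, 0, 0.25, 0, 0, 0, 0, 0, 0, 0.3, 0, 0, 0, 0, 0, 0, 0.35, 0, 0, 0, 0, 0, 0, 0.35, 0, 0, -0.003, 0, 0, 0, 0.35, 0, 0, -0.01, 0, 0, 0, 0.35, 0, 0, -0.025, 0, 0, 0, 0.35, 0, 0, -0.045, 0, 0, 0, 0.35, 0, 0, -0.07, 0, 0, 0, 0.35, 0, 0, -0.09, 0, 0, 0, 0.35, 0, 0, -0.1, 0, 0, 0, 0.35]'

```text
t: 22.22
tool_pos: [0.3892, -0.1896, 0.2501]
orientation: [1.046, 2.663, 0.71]
force: [0.3, 0.2, -0.0]
opening: 0.0328
gripper_force: 0.0
```

```bash
cat > fin.py <<'E'
from chk import *
for c in ['side','top']:
    im,d=snap(c);W=cloud(c,d).reshape(-1,3);W=W[~np.isnan(W[:,0])]
    w=W-PK;h=w@N;X=np.c_[w@n,w@U];r=np.hypot(X[:,0],X[:,1]);m=(r<.02)&(h>-.004)&(h<.1)
    for lo in np.arange(-.004,.1,.004):
        k=m&(h>=lo)&(h<lo+.004)
        if k.sum():print(c,lo.round(3),k.sum(),X[k].mean(0).round(4),np.ptp(X[k],axis=0).round(3))
    u,v=proj(c,PK).astype(int)
    cv2.imwrite(f'pics/{sys.argv[1]}_{c}.png',cv2.resize(im[v-60:v+40,u-65:u+65],None,fx=6,fy=6,interpolation=2)[:,:,::-1])
E
python3 fin.py f1
```

```text
22.225 [ 0.3892 -0.1896  0.2501] [-1.009 -0.376  2.005  0.506  1.644 -1.827] F [ 0.3  0.2 -0. ] tau [-0.2   0.19 -0.03] open 0.0328
rod end rel pocket: U,n,N -0.0003 -0.001 0.0387 rot err [-0.001   0.0026  0.0044]
F along N,U,n -0.2 0.3 -0.1
side -0.004 1 [ 0.014  -0.0092] [0. 0.]
side 0.0 2 [ 0.0149 -0.0047] [0.002 0.003]
side 0.004 5 [ 0.01   -0.0093] [0.005 0.009]
side 0.008 2 [ 0.0135 -0.0039] [0.002 0.003]
side 0.012 1 [ 0.01   -0.0026] [0. 0.]
side 0.016 5 [ 0.0084 -0.0065] [0.004 0.009]
side 0.068 1 [-0.0042 -0.0104] [0. 0.]
side 0.076 1 [-0.0033 -0.0066] [0. 0.]
top -0.004 11 [-0.0021  0.0074] [0.032 0.027]
top 0.0 20 [0.0027 0.0075] [0.03  0.028]
top 0.004 17 [0.0018 0.0036] [0.027 0.027]
top 0.008 9 [0.0045 0.0027] [0.021 0.011]
top 0.012 4 [-0.003   0.0066] [0.007 0.002]
top 0.016 11 [ 0.0015 -0.0012] [0.018 0.022]
top 0.02 10 [-0.0003 -0.0016] [0.018 0.018]
top 0.024 8 [-0.0001  0.0018] [0.019 0.014]
top 0.028 3 [-0.0006 -0.0017] [0.006 0.002]
top 0.032 2 [-0.0018 -0.0023] [0.007 0.004]
top 0.036 2 [ 0.0023 -0.0011] [0.004 0.001]
top 0.04 2 [-0.0013 -0.001 ] [0.009 0.   ]
top 0.044 3 [-0.0003 -0.0013] [0.014 0.006]
top 0.048 4 [ 0.002  -0.0015] [0.009 0.009]
top 0.052 3 [0.0027 0.0005] [0.007 0.003]
top 0.056 5 [-0.0014 -0.0001] [0.013 0.005]
top 0.06 4 [ 0.0014 -0.0012] [0.011 0.005]
top 0.064 4 [ 0.0011 -0.0037] [0.015 0.009]
top 0.068 13 [-0.0003 -0.0046] [0.014 0.013]
top 0.072 4 [ 0.0006 -0.0043] [0.009 0.011]
```

View pics/f1_top.png

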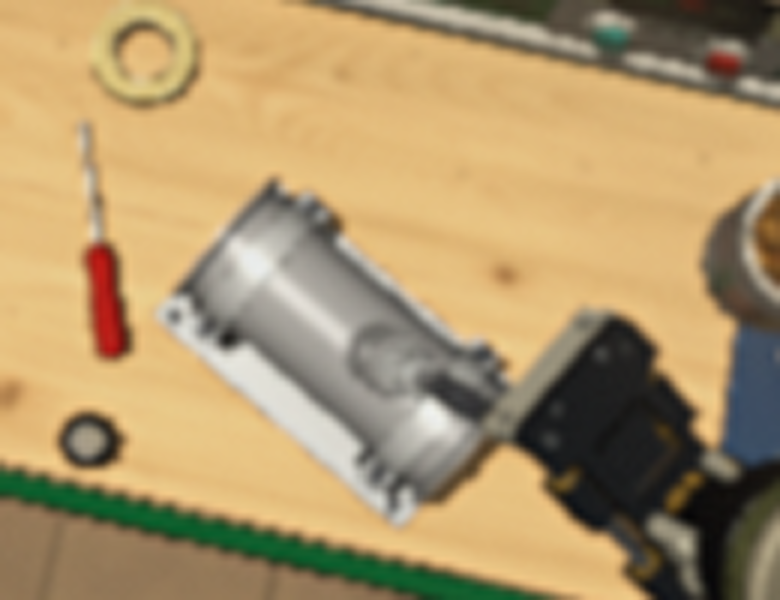

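The top view shows the gauge standing in the pocket and leaning along the bore axis. Its stop is on the boss at crop (385,360) and its head at (455,390). The head end is about 71.5 mm above the face, so the depth reads about 63.5 mm. I'll clear the arm away for a final check.

Emit:
move_arm --deltas '[0, 0, -0.02, 0, 0, 0, 0.35, 0, 0, -0.04, 0, 0, 0, 0.35, 0, 0, -0.06, 0, 0, 0, 0.35, 0, 0.015, -0.086, 0, 0, 0, 0.35, 0, 0.03, -0.112, 0, 0, 0, 0.35, 0, 0.045, -0.138, 0, 0, 0, 0.35, 0, 0.06, -0.164, 0, 0, 0, 0.35, 0.03, 0.087, -0.148, 0, 0, 0, 0.35, 0.06, 0.115, -0.132, 0, 0, 0, 0.35, 0.09, 0.143, -0.116, 0, 0, 0, 0.35, 0.12, 0.17, -0.1, 0, 0, 0, 0.35, 0.15, 0.198, -0.084, 0, 0, 0, 0.35]'

```text
t: 23.82
tool_pos: [0.3672, 0.0102, 0.419]
orientation: [1.048, 2.665, 0.714]
force: [0.1, -0.8, 0.3]
opening: 0.0325
gripper_force: 0.0
```

Emit:
move_arm --deltas '[0.03, 0.028, 0.016, 0, 0, 0, 0.35, 0.06, 0.055, 0.032, 0, 0, 0, 0.35, 0.09, 0.083, 0.048, 0, 0, 0, 0.35, 0.11, 0.1, 0.055, 0, 0, 0, 0.35, 0.12, 0.11, 0.06, 0, 0, 0, 0.35, 0.12, 0.11, 0.06, 0, 0, 0, 0.35]'

```text
t: 24.58
tool_pos: [0.3642, 0.1834, 0.4218]
orientation: [1.043, 2.668, 0.713]
force: [0.3, -0.3, 0.7]
opening: 0.0325
gripper_force: 0.0
```

```bash
python3 fin.py f2 | cut -c1-110
python3 - <<'E'
import cv2,numpy as np
a=cv2.imread('pics/f2_side.png')
cv2.imwrite('pics/f2.png',a)
E
```

```text
24.575 [0.3642 0.1834 0.4218] [-0.008 -0.883  2.001  0.379  1.648 -0.731] F [ 0.3 -0.3  0.7] tau [-0.2   0.19 
rod end rel pocket: U,n,N 0.3066 0.2728 0.0597 rot err [-0.0009 -0.0022  0.0066]
F along N,U,n 0.6 0.3 -0.4
side -0.004 12 [0.001  0.0076] [0.032 0.026]
side 0.0 18 [0.003  0.0078] [0.031 0.021]
side 0.004 25 [0.0034 0.0057] [0.028 0.03 ]
side 0.008 12 [0.0011 0.0044] [0.024 0.016]
side 0.012 2 [0.0075 0.0024] [0.005 0.01 ]
side 0.016 10 [0.004  0.0015] [0.014 0.011]
side 0.02 14 [ 0.0037 -0.0015] [0.02  0.019]
side 0.024 3 [0.0013 0.0032] [0.009 0.002]
side 0.028 1 [0.0003 0.0026] [0. 0.]
side 0.032 1 [0.0039 0.0008] [0. 0.]
side 0.04 1 [-0.0031  0.0033] [0. 0.]
side 0.044 1 [0.0002 0.0043] [0. 0.]
side 0.048 2 [ 0.0071 -0.0024] [0.001 0.005]
side 0.052 2 [0.0061 0.0007] [0.004 0.004]
side 0.056 1 [0.0022 0.003 ] [0. 0.]
side 0.06 2 [0.003  0.0022] [0.006 0.002]
side 0.064 9 [ 0.0027 -0.0072] [0.013 0.012]
side 0.068 17 [-0.0003 -0.0031] [0.016 0.014]
side 0.072 6 [ 0.0014 -0.0034] [0.01  0.013]
side 0.076 1 [ 0.0024 -0.0082] [0. 0.]
top -0.004 14 [0.0008 0.0088] [0.025 0.029]
top 0.0 20 [0.0016 0.0061] [0.033 0.021]
top 0.004 16 [0.0017 0.0046] [0.025 0.024]
top 0.008 8 [0.0009 0.0036] [0.019 0.023]
top 0.012 5 [0.0022 0.0055] [0.011 0.004]
top 0.016 10 [ 0.     -0.0012] [0.021 0.016]
top 0.02 18 [-0.0001 -0.0011] [0.019 0.02 ]
top 0.024 2 [ 0.0036 -0.0015] [0.011 0.003]
top 0.028 1 [ 0.003  -0.0012] [0. 0.]
top 0.032 4 [-0.0005 -0.0018] [0.009 0.003]
top 0.036 2 [ 0.0015 -0.0014] [0.002 0.002]
top 0.044 3 [-0.0003 -0.0013] [0.013 0.007]
top 0.048 3 [-0.0007  0.0006] [0.009 0.003]
top 0.052 5 [ 0.0011 -0.0006] [0.013 0.011]
top 0.056 3 [0.0026 0.0014] [0.006 0.004]
top 0.06 4 [ 0.002  -0.0005] [0.013 0.004]
top 0.064 5 [-0.0002 -0.0005] [0.014 0.007]
top 0.068 11 [ 0.0012 -0.0053] [0.011 0.014]
top 0.072 6 [-0.0019 -0.0029] [0.011 0.009]
```

View pics/f2.png

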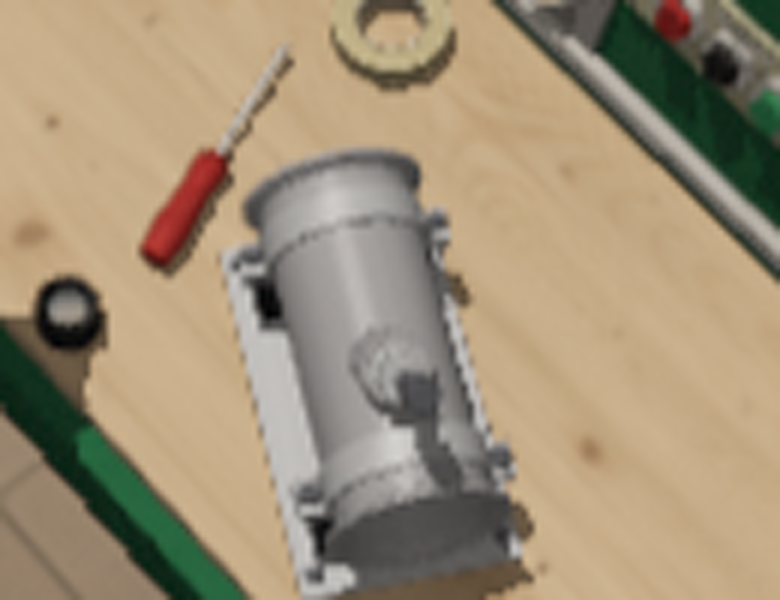

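The unobstructed side view shows the gauge standing in the pocket with its stop on the face at crop (390,365), its top about 20 mm above the face as it should be. The head is at (415,385), and the nearby screwdriver, loupe and tape are undisturbed. Handing in.

```bash
python3 -c "
from plant import robot
print(robot.close_job())"
```

```text
the job is handed in; nothing more can be done
None
```

The gauge was zeroed on the block and now stands by itself in the pocket, its stop on the face and its rod pressed on the closed end with about 15 N; by the arm's position the pocket is about 63.5 mm deep, and the job was handed in at about 25 s.

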